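# Free the cooker's drip tray and slide it out

### The arm

A 6-joint arm with a two-finger parallel gripper is mounted at the origin on the work surface. World frame = base frame: x ahead of the robot, y to its left, z up, the work surface at z = 0. Lengths are in mm, angles in degrees, forces in N, time in s.
With the tool pointing down it reaches from about 300 to 850 mm from the base axis. Payload 4.2 kg.
Tool frame: the origin (TCP) lies at the very end of the fingers, on their centre line; the grasp point (between the pads) lies 19 mm behind it; z points along the fingers, y is the direction in which the jaws open and shut (so a half turn about z gives the same grasp; the last joint's range is limited). The gripper opens to 91 mm and grips with 3 to 60 N. Pads are 32 mm wide; open, the fingers measure 118 mm over their backs; the gripper's body (76 mm by 178 mm) begins 60 mm behind the grasp point.
Start: joints at [73.797, 18.312, 89.639, -0, 72.044, -1.146], TCP at [149.378, 555.274, 213.976] pointing down, gripper open.
Joint ranges: [-177.97, 177.97], [-48.28, 115.42], [12.27, 149.76], [-77.06, 257.06], [2.81, 150.46], [-146.56, 146.56]. Speed limits (degrees/s): [147.25, 147.25, 180, 180, 180, 180].

### API

Orientations are given as [roll, pitch, yaw] about the fixed x, y, z axes, in that order (R = Rz(yaw) Ry(pitch) Rx(roll)).
In Python, from workcell import env gives the robot as it stands. The module is installed in compiled form; this text tells all that it offers.
- The arm moves only by the tool arm_command, never from a script. Its argument "targets" is a list of rows, each a list of 5 numbers: the closure, from 0 (fully open) to 1 (shut), then the shift along the tool's x, y, z each as a share of 50 cm, from -1 to 1, then the turn about the tool's z as a share of pi/4 rad, from -1 to 1. A call has 1 to 8 rows; each row is the pose to reach, as a shift and turn from the pose measured when the call began, along the tool's axes at that moment; what a row does not reach only later rows make up. A row lasts 1/12 s, in which the tool goes at most 41.7 mm and 7.16 degrees, less where a joint would pass 70% of its speed; a pose out of reach is approached as far as the arm can. A call with a number of a shift or a turn outside -1 to 1 is refused whole. A call with a gripper value outside its range is refused whole. The fingers move at their own pace and stop on an object; "squeeze" is the grip in N (left out, the last holds). Time passes only in rows, so rows that repeat a pose let the fingers close. It gives the time, the measured TCP pose, the force and the opening at its end, in the units of the state.
- env.state(): the state, without advancing time (a new reading comes with each control period).
- env.grab_frame(name): name is "scene" or "top" or "wrist"; returns the picture (480x640x3 uint8, red, green, blue); there is no depth.
- env.camera_params(name): a dict with "camera_matrix" (3x3 intrinsics, pixels), "dist_coeffs" ([k1, k2, p1, p2, k3] as OpenCV has them; the pictures are not rectified), "R" (3x3) and "t" (3): a world point X has camera coordinates R X + t; the wrist camera has in their place "hand_eye" (4x4, takes a point from camera to tool coordinates, whose origin is the TCP and whose axes are the flange's). Camera axes: x right, y down, z forward; pixel columns grow to the right and rows downward; lengths in mm; the calibration is good to about 2 mm. A picture is of the moment at which its call begins: read the wrist's pose just before it. camera_params takes no time and is no camera call.
- env.job_done(): hands the job in, once; it reports no verdict.
The state is a dict: "time_s": time; "qpos": joint angles; "qvel": joint speeds; "effort": joint torques, N m; "ee_pos": TCP position; "ee_rot": TCP orientation; "force": force on the tool from outside, world axes, zero at the start; "torque": the same for the moment, N m; "gripper_width": finger opening in mm.
Only numpy, scipy, OpenCV 4.12 (cv2) and the standard library are available. Lean on these libraries where they do the work, as an engineer would, in place of code of your own. Each camera call takes 0.05 s, during which the arm holds its last target.

### The job

The drip tray of the cooker has to come out for cleaning: pull the red plunger knob up gently to its stop without straining it, turn it counter-clockwise into its rest notch so that it stays up by itself, and let go. Then slide the tray out by its handle as far as it goes, leave it there, and do not disturb the pots and the other things around.

Things in the scene. Friction and masses are not known exactly. Their poses are not given: they have to be found in the camera images.
- cooker: fixed two-burner table cooker, steel deck 100 mm above the table. Origin: on the table at its front edge, between knob and tray handle; x points from the front into the cooker, away from the robot, y to its left, z up. Deck spans x 0 to 320, y -240 to 340 mm. Pots, up to 220 mm above the table, stand on its burners at (190, 240) and (190, -80) mm.
- knob_grip (a point): grip point on the upright turning axis of the red plunger knob, at cooker (40, 70, 161) mm when locked. The knob is a bar 46 mm long, 14 wide, from 20 mm below this point to 17 above; under it a 20 mm hub reaches 25 mm below, and a 36 mm brass collar begins 29 to 39 mm below. Frame turns with the knob: x along the bar (white mark at +x), y across, z up; locked, x is the cooker's x.
- plunger (a joint): height pulled up, m; 0 = locked. Spring: 5 N, +0.25 N per mm. The knob's cross pin sits in a slot of the collar: it turns only once the pin clears the rim, 12.5 to 22.5 mm up; this differs each time (collar height unknown: feel for it). 1.5 mm higher is an upper stop, where pull rises by 5 N or more per mm; over 10 N on it (total pull about 18 N) strains it. Tray is free from 7 mm.
- knob (a joint): turn of the knob, rad, counter-clockwise seen from above: 0 locked; rest notch at 1.05 (60 degrees), with 0.1 play either way; end of turn 1.20. In the notch the pin drops 4 mm below the rim and stays there, plunger 8 to 19 mm up. Let go elsewhere it stands loose on the rim or springs back.
- tray_handle (a point): middle of the drip tray's handle: a round bar, 10 mm diameter, 120 mm long, parallel to the cooker's y, 72 mm above the table, 50 mm in front of the tray's front face, at cooker (-50, -70, 72) mm when shut. Frame axes as the cooker's. Free from above. Other loose things on the table stand clear of the cooker and of the tray's path and are at most 105 mm high.
- tray (a joint): how far the aluminium drip tray (290 mm wide) is slid out along the cooker's -x, m: 0 shut, 0.085 at its outer stop. It slides with about 3 N of friction and stays where it is left.

How it is judged:
By the outcome, as a careful person would: the job done as asked, in the order asked, and still so for the second after the job is handed in, with the robot touching nothing.
It also fails if it takes over 69 s, if anything falls off the work surface, if the arm or the gripper's body presses on something with over 40 N, if the wrist force passes 120 N, or if a joint passes its speed limit or range.

## Working session

There is one attempt and no reset: what is moved stays moved. The work goes in short steps, Python scripts to look and compute and a tool call to move; the robot and the scene stay as the last step left them, time stands still between calls to the robot, and variables do not carry over. Pictures are saved under pics/ and viewed, and the job is handed in when it is done.

Besides the shell and the picture viewer there is one more tool, called after ">>>" by a JSON object that holds its "api" and its "payload", one argument or row to a line. arm_command: Moves the arm, as the interface text tells. Shift numbers are shares of 50 cm and turn numbers shares of pi/4 rad, none past 1 either way. Its arguments: {"type":"object","properties":{"targets":{"type":"array"},"squeeze":{"type":"number"}},"required":["targets"]}

```bash
mkdir -p pics; python3 - <<'E'
from workcell import env
import cv2,json
s=env.state();print({k:s[k] for k in('time_s','ee_pos','ee_rot','force','gripper_width')})
for n in('scene','top','wrist'):
    cv2.imwrite(f'pics/{n}0.png',env.grab_frame(n)[:,:,::-1]);print(n,env.camera_params(n))
E
```

```text
{'time_s': 0.0, 'ee_pos': array([149.25472735, 554.77620591, 213.13006653]), 'ee_rot': array([-1.79899924e+02,  6.69767287e-04,  1.64942302e+02]), 'force': array([0.32312213, 0.62202947, 0.21382396]), 'gripper_width': 91.3363352973849}
scene {'camera_matrix': array([[557.15471807,   0.        , 323.0659346 ],
       [  0.        , 557.15471807, 245.03954842],
       [  0.        ,   0.        ,   1.        ]]), 'dist_coeffs': array([0.05449809, 0.        , 0.        , 0.        , 0.        ]), 'R': array([[-0.27683708,  0.96090993,  0.00365155],
       [ 0.49131368,  0.14481068, -0.85886014],
       [-0.82581602, -0.23597027, -0.51219716]]), 't': array([ 129.03310626, -189.86257009, 1280.0791134 ])}
top {'camera_matrix': array([[436.97597404,   0.        , 316.63453793],
       [  0.        , 436.97597404, 240.07303124],
       [  0.        ,   0.        ,   1.        ]]), 'dist_coeffs': array([-0.09759497,  0.        ,  0.        ,  0.        ,  0.        ]), 'R': array([[-0.01335742, -0.99972922,  0.01905406],
       [-0.99437191,  0.01127807, -0.1053438 ],
       [ 0.10510038, -0.02035395, -0.9942533 ]]), 't': array([ 43.9685501 , 591.28175106, 700.28267845])}
wrist {'camera_matrix': array([[365.71282129,   0.        , 316.77546706],
       [  0.        , 365.71282129, 235.53030923],
       [  0.        ,   0.        ,   1.        ]]), 'dist_coeffs': array([0.01753832, 0.        , 0.        , 0.        , 0.        ]), 'hand_eye': array([[-8.14234921e-04, -9.55255075e-01, -2.95782146e-01,
         8.37970367e+01],
       [ 9.99999641e-01, -7.08366173e-04, -4.65086379e-04,
        -5.09455902e-01],
       [ 2.34754058e-04, -2.95782419e-01,  9.55255309e-01,
        -1.69417475e+02],
       [ 0.00000000e+00,  0.00000000e+00,  0.00000000e+00,
         1.00000000e+00]])}
```

View pics/scene0.png

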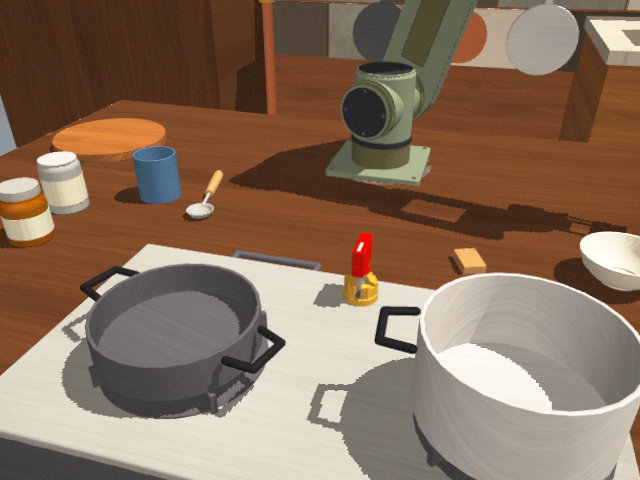

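View pics/top0.png

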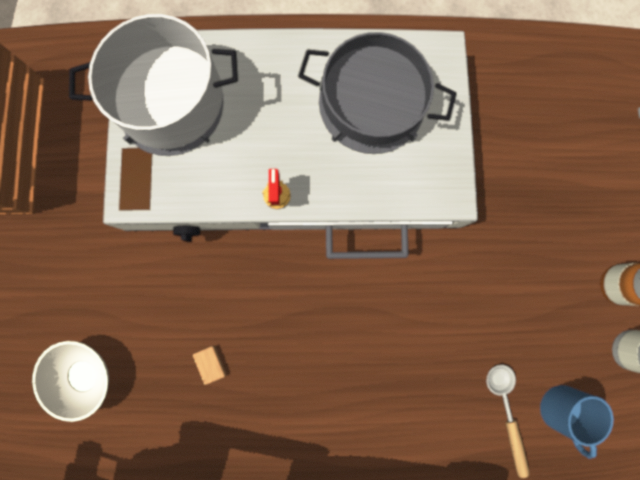

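View pics/wrist0.png

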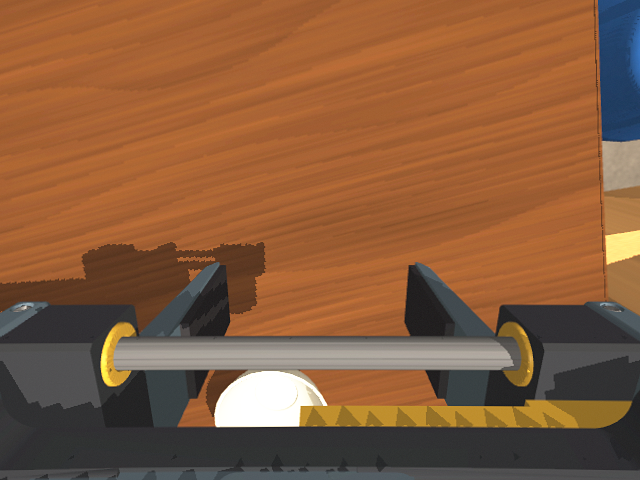

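```bash
cat > h.py <<'E'
import numpy as np,cv2
from workcell import env
def ray(name,uv):
    p=env.camera_params(name);K,d=p['camera_matrix'],p['dist_coeffs']
    q=cv2.undistortPoints(np.array(uv,float).reshape(-1,1,2),K,d).reshape(-1,2)
    v=np.c_[q,np.ones(len(q))]
    return -p['R'].T@p['t'], v@p['R']
def plane(name,uv,z):
    c,v=ray(name,uv); return c+v*((z-c[2])/v[:,2])[:,None]
def proj(name,X):
    p=env.camera_params(name)
    return cv2.projectPoints(np.array(X,float).reshape(-1,1,3),cv2.Rodrigues(p['R'])[0],p['t'],p['camera_matrix'],p['dist_coeffs'])[0].reshape(-1,2)
def red(im):
    h=cv2.cvtColor(im,cv2.COLOR_RGB2HSV);return (((h[...,0]<6)|(h[...,0]>174))&(h[...,1]>180)&(h[...,2]>120)).astype(np.uint8)
E
python3 - <<'E'
from h import *
t=cv2.imread('pics/top0.png')[:,:,::-1].copy();s=cv2.imread('pics/scene0.png')[:,:,::-1].copy()
for n,i in(('top',t),('scene',s)):
    m=red(i);k,l,st,c=cv2.connectedComponentsWithStats(m)
    for j in range(1,k):
        if st[j,4]>20:print(n,st[j],c[j])
a=cv2.resize(t[150:280,90:290],(800,520),interpolation=cv2.INTER_NEAREST);cv2.imwrite('pics/ta.png',a[:,:,::-1])
a=cv2.resize(t[150:280,285:485],(800,520),interpolation=cv2.INTER_NEAREST);cv2.imwrite('pics/tb.png',a[:,:,::-1])
a=cv2.resize(s[220:320,320:420],(600,600),interpolation=cv2.INTER_NEAREST);cv2.imwrite('pics/sa.png',a[:,:,::-1])
E
```

```text
top [269 171  12  33 236] [274.21610169 190.6779661 ]
scene [352 232  21  45 686] [361.90524781 255.46355685]
```

View pics/ta.png

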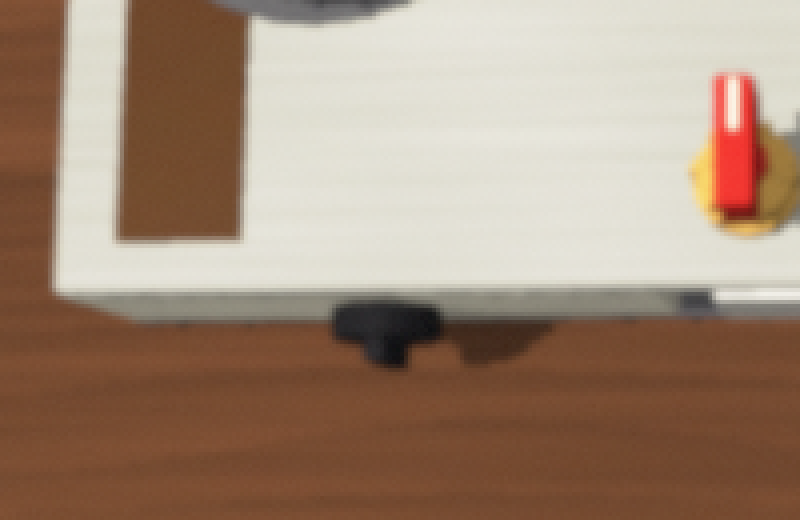

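View pics/tb.png

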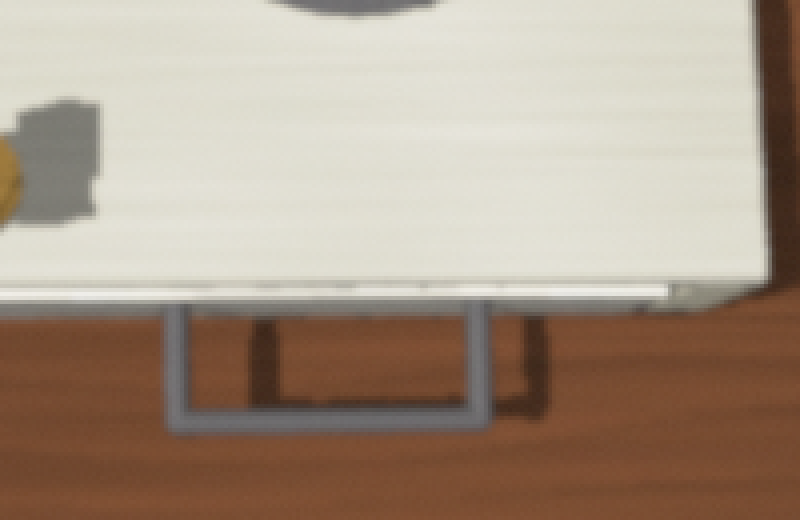

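View pics/sa.png

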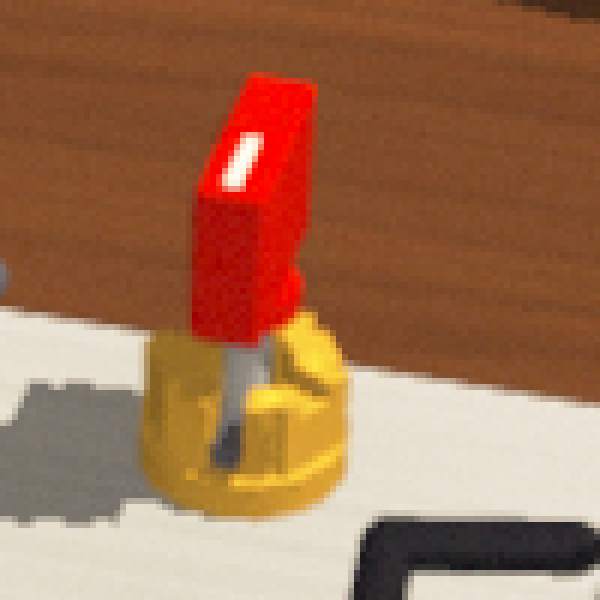

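```bash
python3 - <<'E'
from h import *
o=-0.4
c=plane('top',np.array([[103.3,223.2],[477.2,220.5]])+o,100);print('corners',c,np.linalg.norm(c[0]-c[1]))
y=c[0]-c[1];y/=np.linalg.norm(y);x=np.array([y[1],-y[0],0]);print('yaw',np.degrees(np.arctan2(x[1],x[0])))
O=(c[0]-340*y+c[1]+240*y)/2;O[2]=0;print('O',O)
print('knob from cooker',O+40*x+70*y,'handle',O-50*x-70*y)
k=plane('top',np.array([[268.3,168.3],[278.7,168.3],[278.7,202],[268.3,202]])+o,178);print(k,k.mean(0))
print('handle',plane('top',np.array([[326.5,255],[407.2,255],[366.9,255]])+o,74))
# scene: knob top face corners crop/6+(320,220): 
u=np.array([[250,73],[317,84],[268,202],[196,190]])/6+[320,220]+o
print('scene knob top',plane('scene',u,178),plane('scene',u,178).mean(0))
E
```

```text
corners [[ 615.02556717  367.75951171  100.        ]
 [ 612.84349325 -211.19203224  100.        ]] 578.9556560623405
yaw -0.21594732027174848
O [613.74608107  28.28409487   0.        ]
knob from cooker [654.00962576  98.13283837   0.        ] handle [563.4826074  -41.52695881   0.        ]
[[675.70684003 104.6671588  178.        ]
 [675.5449632   90.51535145 178.        ]
 [628.90123476  90.60700041 178.        ]
 [629.06062878 104.61437184 178.        ]] [652.30341669  97.60097062 178.        ]
handle [[ 564.12716495   22.99775203   74.        ]
 [ 562.50148601 -104.72955631   74.        ]
 [ 563.336683    -40.63314652   74.        ]]
scene knob top [[638.72252313  94.64584777 178.        ]
 [639.27931186 107.79471235 178.        ]
 [683.73057222 108.0882348  178.        ]
 [683.36618769  94.75948121 178.        ]] [661.27464873 101.32206903 178.        ]
```

```bash
cat >> h.py <<'E'
from scipy.spatial.transform import Rotation as Ro
def st():
    s=env.state();R=Ro.from_euler('xyz',s['ee_rot'],degrees=True).as_matrix();return s,R
def go(pos,yaw):
    s,R=st();d=R.T@(np.array(pos)-s['ee_pos'])/500
    t=-((yaw-s['ee_rot'][2]+180)%360-180)/45
    print('t',round(s['time_s'],2),'pos',s['ee_pos'].round(1),'rot',s['ee_rot'].round(1),'F',s['force'].round(1),'w',round(s['gripper_width'],1)); print('shift',d.round(4),'turn',round(t,3))
E
python3 -c "
from h import *
go([640,98,280],0)"
```

```text
t 0.15 pos [149.3 554.9 213.3] rot [-179.9    0.   164.9] F [-0.5 -1.2  0. ] w 91.1
shift [-1.1851 -0.6276 -0.1325] turn 3.665
```

>>> {"api": "arm_command", "payload": {
  "targets": [
    [0, -0.1, -0.02, -0.1, 0.2],
    [0, -0.6, -0.31, -0.13, 1],
    [0, -0.6, -0.31, -0.13, 1],
    [0, -0.6, -0.31, -0.13, 1],
    [0, -0.6, -0.31, -0.13, 1],
    [0, -0.6, -0.31, -0.13, 1],
    [0, -0.6, -0.31, -0.13, 1],
    [0, -0.6, -0.31, -0.13, 1]
  ]
}}

```text
time_s: 0.82
ee_pos: [385.8, 339.0, 276.4]
ee_rot: [-179.9, 0.1, 119.9]
force: [-0.1, -0.1, 0.7]
gripper_width: 91.5
```

```bash
python3 -c "
from h import *
go([640,98,280],0)"
```

```text
t 0.82 pos [385.8 339.  276.4] rot [-1.799e+02  1.000e-01  1.199e+02] F [-0.1 -0.1  0.7] w 91.5
shift [-0.6713  0.2008 -0.0068] turn 2.664
```

>>> {"api": "arm_command", "payload": {
  "targets": [
    [0, -0.67, 0.2, -0.007, 1],
    [0, -0.67, 0.2, -0.007, 1],
    [0, -0.67, 0.2, -0.007, 1],
    [0, -0.67, 0.2, -0.007, 1],
    [0, -0.67, 0.2, -0.007, 1],
    [0, -0.67, 0.2, -0.007, 1],
    [0, -0.67, 0.2, -0.007, 1],
    [0, -0.67, 0.2, -0.007, 1]
  ]
}}

```text
time_s: 1.48
ee_pos: [627.2, 109.1, 279.6]
ee_rot: [-180.0, 0.1, 74.8]
force: [-0.0, 0.9, 0.2]
gripper_width: 91.0
```

>>> {"api": "arm_command", "payload": {
  "targets": [
    [0, 0, 0, 0, 1],
    [0, 0, 0, 0, 1],
    [0, 0, 0, 0, 1],
    [0, 0, 0, 0, 1],
    [0, 0, 0, 0, 1],
    [0, 0, 0, 0, 1],
    [0, 0, 0, 0, 1],
    [0, 0, 0, 0, 1]
  ]
}}

```text
time_s: 2.15
ee_pos: [627.1, 109.1, 279.1]
ee_rot: [180.0, 0.1, 29.7]
force: [-0.6, 0.2, 0.4]
gripper_width: 91.4
```

```bash
python3 -c "
from h import *
go([630,98,270],0)"
```

```text
t 2.15 pos [627.1 109.1 279.1] rot [1.80e+02 1.00e-01 2.97e+01] F [-0.6  0.2  0.4] w 91.4
shift [-0.0058  0.0221  0.0183] turn 0.661
```

>>> {"api": "arm_command", "payload": {
  "targets": [
    [0, -0.006, 0.022, 0.018, 0.661],
    [0, -0.006, 0.022, 0.018, 0.661],
    [0, -0.006, 0.022, 0.018, 0.661],
    [0, -0.006, 0.022, 0.018, 0.661],
    [0, -0.006, 0.022, 0.018, 0.661],
    [0, -0.006, 0.022, 0.018, 0.661],
    [0, -0.006, 0.022, 0.018, 0.661]
  ]
}}

```text
time_s: 2.73
ee_pos: [629.8, 98.0, 270.0]
ee_rot: [179.9, 0.1, 0.2]
force: [0.3, -0.5, -0.4]
gripper_width: 91.2
```

```bash
cat >> h.py <<'E'
def wplane(uv,z,s,R):
    p=env.camera_params('wrist');H=p['hand_eye']
    q=cv2.undistortPoints(np.array(uv,float).reshape(-1,1,2),p['camera_matrix'],p['dist_coeffs']).reshape(-1,2)
    v=np.c_[q,np.ones(len(q))]@H[:3,:3].T@R.T; c=R@H[:3,3]+s['ee_pos']
    return c+v*((z-c[2])/v[:,2])[:,None]
E
python3 - <<'E'
from h import *
go([652,98,142],0)
s,R=st();im=env.grab_frame('wrist');cv2.imwrite('pics/w1.png',im[:,:,::-1])
m=red(im);k,l,t,c=cv2.connectedComponentsWithStats(m)
for j in range(1,k):
  if t[j,4]>50:print(t[j],c[j])
E
```

```text
t 2.73 pos [629.8  98.  270. ] rot [1.799e+02 1.000e-01 2.000e-01] F [ 0.3 -0.5 -0.4] w 91.2
shift [ 4.49e-02 -2.00e-04  2.56e-01] turn 0.004
[305 175  23  61 972] [316.17078189 206.09465021]
```

View pics/w1.png

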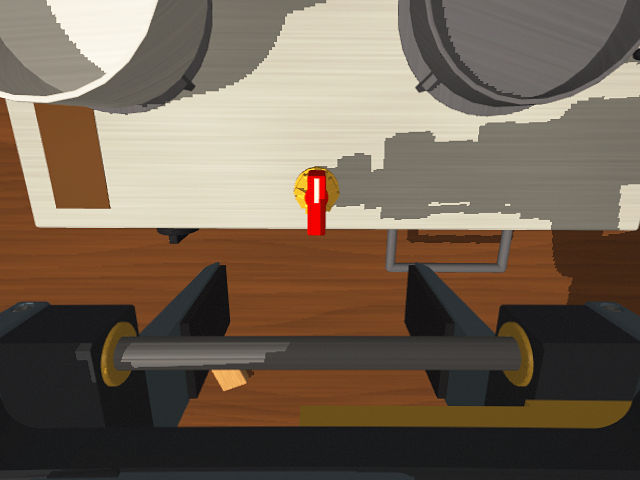

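```bash
python3 - <<'E'
from h import *
s,R=st();im=cv2.imread('pics/w1.png')
cv2.imwrite('pics/w1a.png',cv2.resize(im[150:250,260:390],(780,600),interpolation=cv2.INTER_NEAREST))
p=wplane([[307.5,177],[324.8,177],[325.3,234.7],[307.5,234.7]],178,s,R);print(p,p.mean(0))
print('deck edge',wplane([[37,227],[560,230]],100,s,R))
print('handle',wplane([[390,267],[511,268],[450.5,267.5]],74,s,R))
E
```

```text
[[676.8427735  104.01478309 178.        ]
 [676.86135362  91.68648847 178.        ]
 [633.81701281  90.95366341 178.        ]
 [633.80071786 104.26814121 178.        ]] [655.33046445  97.73076905 178.        ]
deck edge [[ 617.01577529  364.11940282  100.        ]
 [ 614.66874404 -136.62117551  100.        ]]
handle [[ 565.36398967   18.33688389   74.        ]
 [ 564.4997843  -111.12234109   74.        ]
 [ 564.91416527  -46.55344928   74.        ]]
```

View pics/w1a.png

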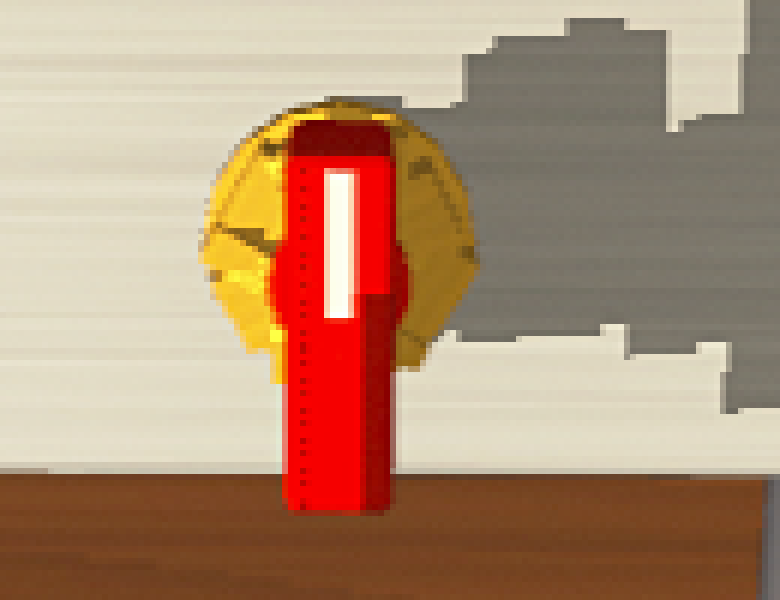

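>>> {"api": "arm_command", "payload": {
  "targets": [
    [0, 0.048, 0, 0.04, 0.004],
    [0, 0.048, 0, 0.12, 0.004],
    [0, 0.048, 0, 0.18, 0.004],
    [0, 0.048, 0, 0.23, 0.004],
    [0, 0.048, 0, 0.252, 0.004],
    [0.4, 0.048, 0, 0.252, 0.004],
    [0.4, 0.048, 0, 0.252, 0.004],
    [0.4, 0.048, 0, 0.252, 0.004]
  ],
  "squeeze": 10
}}

```text
time_s: 3.45
ee_pos: [655.0, 98.2, 146.3]
ee_rot: [179.9, -0.1, 0.0]
force: [-0.4, 0.0, 0.5]
gripper_width: 73.9
```

```bash
python3 - <<'E'
from h import *
go([654,98,144],-0.2)
cv2.imwrite('pics/w2.png',env.grab_frame('wrist')[:,:,::-1])
E
```

```text
t 3.45 pos [655.   98.2 146.3] rot [ 1.799e+02 -1.000e-01  0.000e+00] F [-0.4  0.   0.5] w 73.9
shift [-0.002   0.0003  0.0046] turn 0.004
```

View pics/w2.png

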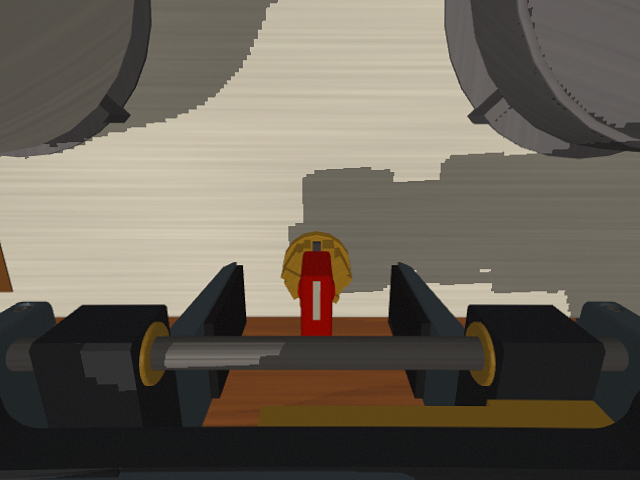

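>>> {"api": "arm_command", "payload": {
  "targets": [
    [0.6, -0.001, 0, 0.004, 0],
    [0.7, -0.001, 0, 0.004, 0],
    [0.75, -0.001, 0, 0.004, 0],
    [0.8, -0.001, 0, 0.004, 0],
    [0.8, -0.001, 0, 0.004, 0],
    [0.8, -0.001, 0, 0.004, 0],
    [0.8, -0.001, 0, 0.004, 0],
    [0.8, -0.001, 0, 0.004, 0]
  ]
}}

```text
time_s: 4.17
ee_pos: [654.5, 98.1, 144.4]
ee_rot: [179.9, -0.1, -0.0]
force: [-0.1, 0.8, 0.1]
gripper_width: 19.0
```

>>> {"api": "arm_command", "payload": {
  "targets": [
    [1, 0, 0, 0, 0],
    [1, 0, 0, 0, 0],
    [1, 0, 0, 0, 0],
    [1, 0, 0, 0, 0]
  ]
}}

```text
time_s: 4.5
ee_pos: [654.5, 98.4, 144.4]
ee_rot: [180.0, -0.1, -0.0]
force: [0.1, 1.5, 0.2]
gripper_width: 14.2
```

>>> {"api": "arm_command", "payload": {
  "targets": [
    [1, 0, 0, 0, 0],
    [1, 0, 0, 0, 0],
    [1, 0, 0, 0, 0]
  ],
  "squeeze": 45
}}

```text
time_s: 4.75
ee_pos: [654.5, 98.4, 144.4]
ee_rot: [180.0, -0.1, -0.0]
force: [0.8, 0.3, -0.3]
gripper_width: 13.8
```

>>> {"api": "arm_command", "payload": {
  "targets": [
    [1, 0, 0, -0.004, 0],
    [1, 0, 0, -0.008, 0],
    [1, 0, 0, -0.012, 0],
    [1, 0, 0, -0.016, 0],
    [1, 0, 0, -0.016, 0]
  ]
}}

```text
time_s: 5.17
ee_pos: [654.4, 98.4, 152.1]
ee_rot: [180.0, -0.1, -0.0]
force: [1.7, 1.3, -7.0]
gripper_width: 13.8
```

>>> {"api": "arm_command", "payload": {
  "targets": [
    [1, 0, 0, -0.003, 0],
    [1, 0, 0, -0.006, 0],
    [1, 0, 0, -0.01, 0],
    [1, 0, 0, -0.01, 0]
  ]
}}

```text
time_s: 5.5
ee_pos: [654.4, 98.4, 157.2]
ee_rot: [180.0, -0.1, -0.0]
force: [2.7, 0.3, -7.8]
gripper_width: 13.8
```

>>> {"api": "arm_command", "payload": {
  "targets": [
    [1, 0, 0, -0.001, 0],
    [1, 0, 0, -0.001, 0]
  ]
}}

```text
time_s: 5.67
ee_pos: [654.4, 98.4, 157.7]
ee_rot: [180.0, -0.1, -0.0]
force: [3.3, 1.1, -8.8]
gripper_width: 14.3
```

>>> {"api": "arm_command", "payload": {
  "targets": [
    [1, 0, 0, -0.0015, 0],
    [1, 0, 0, -0.0015, 0]
  ]
}}

```text
time_s: 5.83
ee_pos: [654.4, 98.4, 158.5]
ee_rot: [180.0, -0.1, -0.0]
force: [2.3, 0.9, -8.8]
gripper_width: 13.7
```

>>> {"api": "arm_command", "payload": {
  "targets": [
    [1, 0, 0, -0.0015, 0],
    [1, 0, 0, -0.0015, 0]
  ]
}}

```text
time_s: 6.0
ee_pos: [654.4, 98.4, 159.2]
ee_rot: [180.0, -0.1, -0.0]
force: [3.5, 1.2, -10.1]
gripper_width: 13.6
```

>>> {"api": "arm_command", "payload": {
  "targets": [
    [1, 0, 0, -0.0015, 0],
    [1, 0, 0, -0.0015, 0]
  ]
}}

```text
time_s: 6.17
ee_pos: [654.4, 98.4, 160.1]
ee_rot: [180.0, -0.1, -0.0]
force: [2.9, 0.3, -9.7]
gripper_width: 13.8
```

>>> {"api": "arm_command", "payload": {
  "targets": [
    [1, 0, 0, -0.0015, 0],
    [1, 0, 0, -0.0015, 0]
  ]
}}

```text
time_s: 6.33
ee_pos: [654.4, 98.5, 160.9]
ee_rot: [180.0, -0.1, -0.0]
force: [2.5, 2.3, -10.2]
gripper_width: 14.0
```

>>> {"api": "arm_command", "payload": {
  "targets": [
    [1, 0, 0, -0.0014, 0],
    [1, 0, 0, -0.0014, 0]
  ]
}}

```text
time_s: 6.5
ee_pos: [654.4, 98.5, 161.0]
ee_rot: [180.0, -0.1, -0.0]
force: [3.7, 0.7, -13.6]
gripper_width: 13.9
```

```bash
python3 -c "
from h import *
go([654,98,144],0);cv2.imwrite('pics/s1.png',cv2.resize(env.grab_frame('scene')[180:320,280:460],(720,560))[:,:,::-1])"
```

```text
t 6.5 pos [654.4  98.5 161. ] rot [ 1.8e+02 -1.0e-01 -0.0e+00] F [  3.7   0.7 -13.6] w 13.9
shift [-0.0008  0.0009  0.0339] turn -0.0
```

View pics/s1.png

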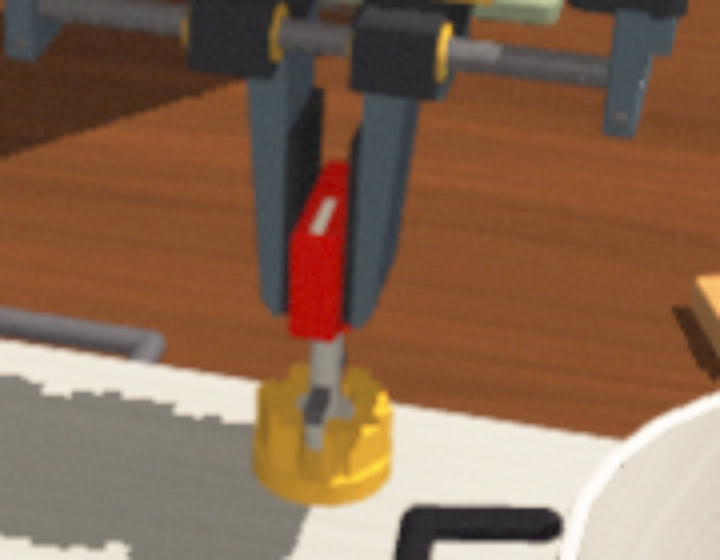

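>>> {"api": "arm_command", "payload": {
  "targets": [
    [1, 0, 0, 0, -0.08],
    [1, 0, 0, 0, -0.16],
    [1, 0, 0, 0, -0.24],
    [1, 0, 0, 0, -0.32],
    [1, 0, 0, 0, -0.32]
  ]
}}

```text
time_s: 6.97
ee_pos: [654.4, 98.5, 160.9]
ee_rot: [180.0, -0.0, 14.5]
force: [4.2, 0.8, -12.3]
gripper_width: 13.8
```

```bash
python3 -c "
from h import *
s,R=st();go([654,98,144],0);print(s['torque'])"
```

```text
t 6.97 pos [654.4  98.5 160.9] rot [180.   -0.   14.5] F [  4.2   0.8 -12.3] w 13.8
shift [-0.001   0.0007  0.0339] turn 0.321
[ 0.29116306 -0.66209043  0.00109791]
```

>>> {"api": "arm_command", "payload": {
  "targets": [
    [1, 0, 0, 0, -0.1],
    [1, 0, 0, 0, -0.2],
    [1, 0, 0, 0, -0.3],
    [1, 0, 0, 0, -0.4],
    [1, 0, 0, 0, -0.5],
    [1, 0, 0, 0, -0.6],
    [1, 0, 0, 0, -0.68],
    [1, 0, 0, 0, -0.68]
  ]
}}

```text
time_s: 7.63
ee_pos: [654.4, 98.6, 160.9]
ee_rot: [180.0, -0.0, 45.0]
force: [3.5, 1.2, -11.9]
gripper_width: 13.6
```

>>> {"api": "arm_command", "payload": {
  "targets": [
    [1, 0, 0, 0, -0.08],
    [1, 0, 0, 0, -0.16],
    [1, 0, 0, 0, -0.24],
    [1, 0, 0, 0, -0.31],
    [1, 0, 0, 0, -0.34],
    [1, 0, 0, 0, -0.34]
  ]
}}

```text
time_s: 8.13
ee_pos: [654.3, 98.7, 160.9]
ee_rot: [180.0, -0.0, 60.2]
force: [3.4, 1.5, -11.1]
gripper_width: 13.8
```

```bash
python3 - <<'E'
from h import *
s,R=st();go([654,98,156],60);print(s['torque'])
im=env.grab_frame('top');cv2.imwrite('pics/t2.png',cv2.resize(im[120:270,200:400],(800,600))[:,:,::-1])
im=env.grab_frame('wrist');cv2.imwrite('pics/w3.png',im[:,:,::-1])
E
```

```text
t 8.13 pos [654.3  98.7 160.9] rot [180.   -0.   60.2] F [  3.4   1.5 -11.1] w 13.8
shift [-0.0016  0.0002  0.0099] turn 0.005
[ 0.2748453  -0.68217804  0.01958714]
```

View pics/w3.png

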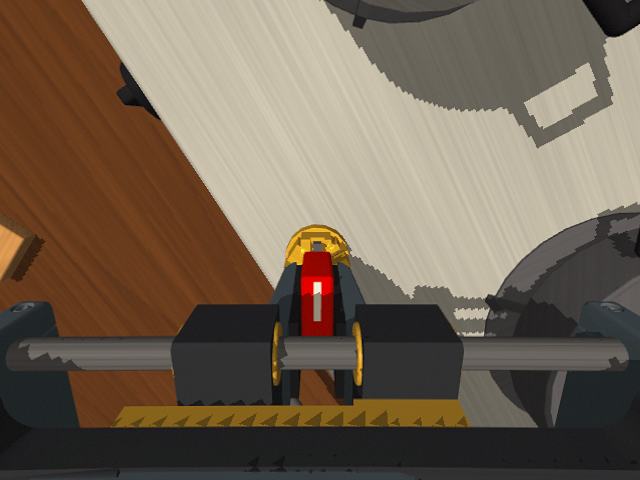

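>>> {"api": "arm_command", "payload": {
  "targets": [
    [1, 0, 0, 0.002, 0],
    [1, 0, 0, 0.004, 0],
    [1, 0, 0, 0.006, 0],
    [1, 0, 0, 0.007, 0],
    [1, 0, 0, 0.007, 0]
  ]
}}

```text
time_s: 8.65
ee_pos: [654.3, 98.7, 157.5]
ee_rot: [180.0, -0.0, 60.2]
force: [2.0, 0.6, -9.6]
gripper_width: 13.8
```

>>> {"api": "arm_command", "payload": {
  "targets": [
    [1, 0, 0, 0.002, 0],
    [1, 0, 0, 0.003, 0],
    [1, 0, 0, 0.003, 0]
  ]
}}

```text
time_s: 8.9
ee_pos: [654.3, 98.7, 156.0]
ee_rot: [180.0, -0.0, 60.2]
force: [2.5, 1.8, -8.3]
gripper_width: 13.5
```

>>> {"api": "arm_command", "payload": {
  "targets": [
    [1, 0, 0, 0.001, 0],
    [1, 0, 0, 0.001, 0]
  ]
}}

```text
time_s: 9.07
ee_pos: [654.3, 98.7, 155.5]
ee_rot: [180.0, -0.0, 60.2]
force: [1.2, 1.1, -9.2]
gripper_width: 13.9
```

>>> {"api": "arm_command", "payload": {
  "targets": [
    [1, 0, 0, 0.001, 0],
    [1, 0, 0, 0.001, 0]
  ]
}}

```text
time_s: 9.23
ee_pos: [654.3, 98.7, 155.3]
ee_rot: [179.9, -0.0, 60.2]
force: [2.3, 1.9, -6.9]
gripper_width: 13.3
```

>>> {"api": "arm_command", "payload": {
  "targets": [
    [1, 0, 0, 0.001, 0],
    [1, 0, 0, 0.001, 0]
  ]
}}

```text
time_s: 9.4
ee_pos: [654.3, 98.7, 155.3]
ee_rot: [179.9, -0.0, 60.2]
force: [1.4, 1.6, -4.6]
gripper_width: 13.9
```

>>> {"api": "arm_command", "payload": {
  "targets": [
    [1, 0, 0, 0.0015, 0],
    [1, 0, 0, 0.0015, 0]
  ]
}}

```text
time_s: 9.57
ee_pos: [654.3, 98.7, 155.2]
ee_rot: [179.9, -0.1, 60.2]
force: [0.8, 1.7, -2.2]
gripper_width: 13.8
```

>>> {"api": "arm_command", "payload": {
  "targets": [
    [0.7, 0, 0, 0, 0],
    [0.7, 0, 0, 0, 0],
    [0.6, 0, 0, 0, 0],
    [0.5, 0, 0, 0, 0],
    [0.5, 0, 0, 0, 0],
    [0.5, 0, 0, 0, 0],
    [0.5, 0, 0, 0, 0]
  ],
  "squeeze": 10
}}

```text
time_s: 10.15
ee_pos: [654.3, 98.6, 155.3]
ee_rot: [179.9, -0.1, 60.2]
force: [-0.6, 0.4, 0.0]
gripper_width: 45.6
```

```bash
python3 - <<'E'
from h import *
s,R=st();go([654,98,260],60)
im=env.grab_frame('scene');cv2.imwrite('pics/s3.png',cv2.resize(im[180:320,280:460],(720,560))[:,:,::-1])
im=env.grab_frame('wrist');cv2.imwrite('pics/w4.png',im[:,:,::-1])
E
```

```text
t 10.15 pos [654.3  98.6 155.3] rot [ 1.799e+02 -1.000e-01  6.020e+01] F [-0.6  0.4  0. ] w 45.6
shift [-0.0012  0.0004 -0.2094] turn 0.004
```

View pics/s3.png

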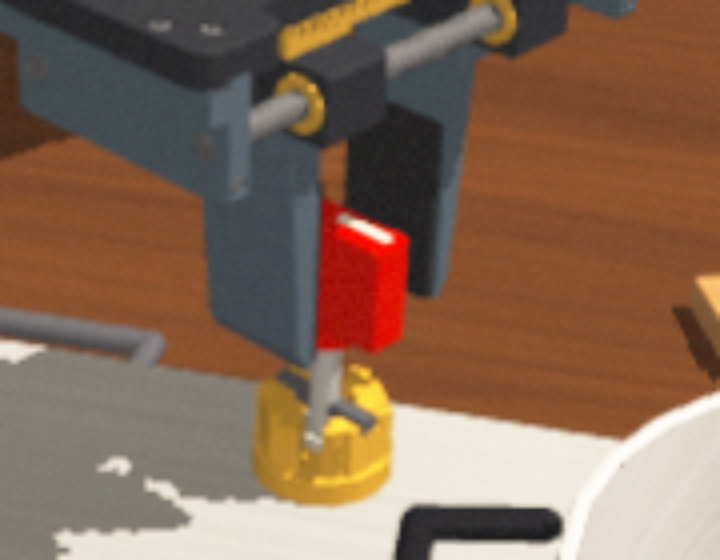

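View pics/w4.png

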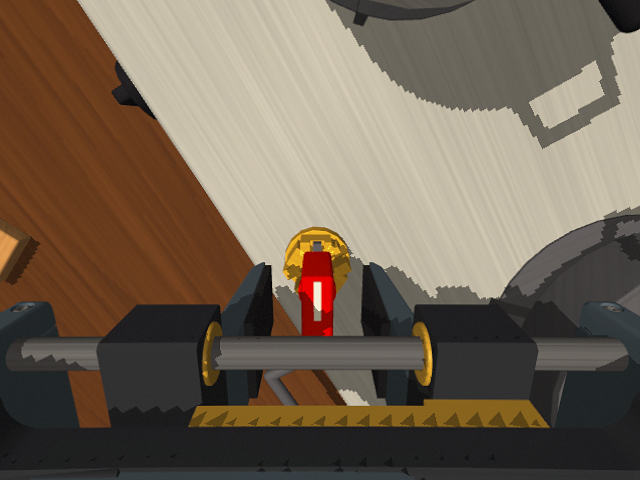

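>>> {"api": "arm_command", "payload": {
  "targets": [
    [0.5, 0, 0, -0.05, 0],
    [0.5, 0, 0, -0.12, 0],
    [0.5, 0, 0, -0.2, 0],
    [0.5, 0, 0, -0.2, 0]
  ]
}}

```text
time_s: 10.58
ee_pos: [657.7, 99.2, 264.3]
ee_rot: [179.2, -0.6, 60.2]
force: [-0.1, -0.3, 1.8]
gripper_width: 45.7
```

```bash
python3 - <<'E'
from h import *
go([564,-44,200],89.8)
im=env.grab_frame('top');cv2.imwrite('pics/t3.png',cv2.resize(im[120:270,200:400],(800,600))[:,:,::-1])
E
```

```text
t 10.58 pos [657.7  99.2 264.3] rot [179.2  -0.6  60.2] F [-0.1 -0.3  1.8] w 45.7
shift [-0.343  -0.022   0.1246] turn -0.658
```

View pics/t3.png

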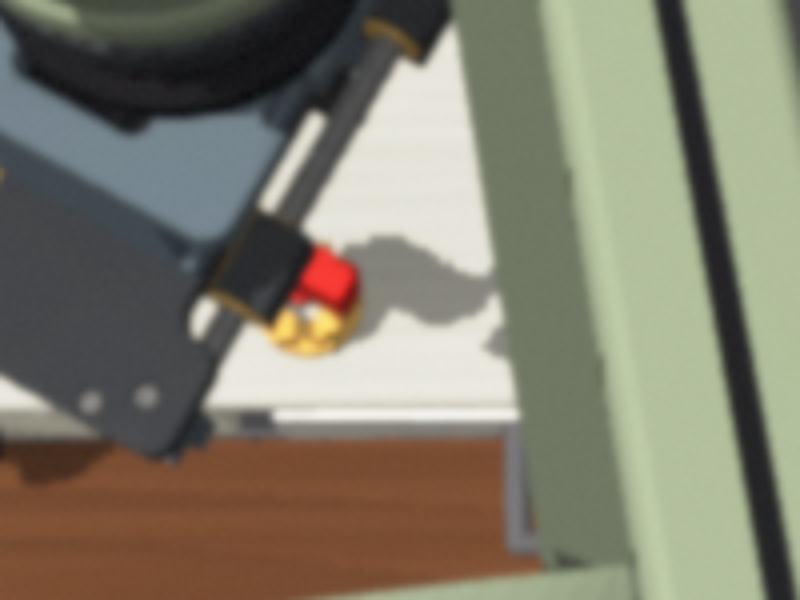

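>>> {"api": "arm_command", "payload": {
  "targets": [
    [0.5, -0.343, -0.022, 0.06, -0.65],
    [0.5, -0.343, -0.022, 0.06, -0.65],
    [0.5, -0.343, -0.022, 0.06, -0.65],
    [0.5, -0.343, -0.022, 0.12, -0.65],
    [0.5, -0.343, -0.022, 0.12, -0.65],
    [0.5, -0.343, -0.022, 0.12, -0.65],
    [0.5, -0.343, -0.022, 0.12, -0.65],
    [0.5, -0.343, -0.022, 0.12, -0.65]
  ]
}}

```text
time_s: 11.3
ee_pos: [563.4, -43.7, 199.7]
ee_rot: [179.2, -0.1, 89.4]
force: [-0.3, -0.4, -0.2]
gripper_width: 45.8
```

```bash
python3 - <<'E'
from h import *
go([564,-44,54],89.8)
s,R=st();im=env.grab_frame('wrist');cv2.imwrite('pics/w5.png',im[:,:,::-1])
E
```

```text
t 11.3 pos [563.4 -43.7 199.7] rot [ 1.792e+02 -1.000e-01  8.940e+01] F [-0.3 -0.4 -0.2] w 45.8
shift [-0.0012 -0.0028  0.2914] turn -0.008
```

View pics/w5.png

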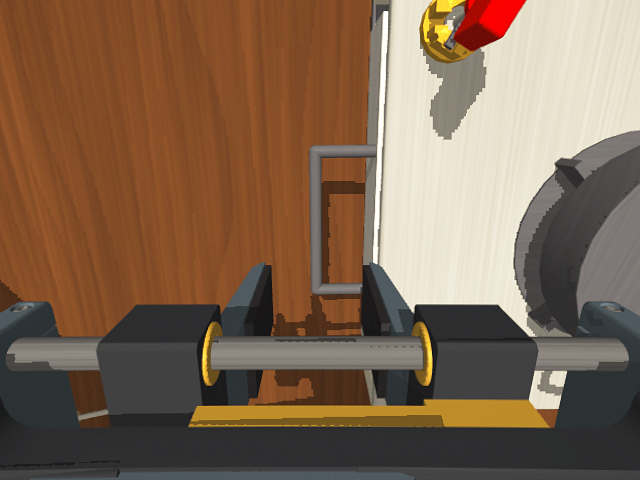

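```bash
python3 - <<'E'
from h import *
s,R=st();print(wplane([[316.5,148],[316.5,293],[316.5,220]],76,s,R))
E
```

```text
[[ 566.04419964   21.00216753   76.        ]
 [ 564.74384419 -103.60023613   76.        ]
 [ 565.43776181  -37.09275145   76.        ]]
```

>>> {"api": "arm_command", "payload": {
  "targets": [
    [0.5, 0, 0, 0.08, 0],
    [0.5, 0, -0.001, 0.15, 0],
    [0.5, 0, -0.001, 0.21, 0],
    [0.5, 0, -0.001, 0.26, 0],
    [0.5, 0, -0.001, 0.291, 0],
    [0.5, 0, -0.001, 0.291, 0],
    [0.7, 0, -0.001, 0.291, 0],
    [0.8, 0, -0.001, 0.291, 0]
  ],
  "squeeze": 20
}}

```text
time_s: 12.02
ee_pos: [567.0, -42.7, 55.9]
ee_rot: [179.0, -0.1, 89.5]
force: [-0.1, 0.3, 0.2]
gripper_width: 35.0
```

>>> {"api": "arm_command", "payload": {
  "targets": [
    [1, 0, 0, 0, 0],
    [1, 0, 0, 0, 0],
    [1, 0, 0, 0, 0],
    [1, 0, 0, 0, 0],
    [1, 0, 0, 0, 0],
    [1, 0, 0, 0, 0]
  ]
}}

```text
time_s: 12.52
ee_pos: [564.1, -42.6, 56.4]
ee_rot: [179.3, -0.1, 89.5]
force: [-7.0, 0.1, 5.6]
gripper_width: 9.3
```

```bash
python3 - <<'E'
from h import *
go([480,-44,54],89.8)
s,R=st();im=env.grab_frame('wrist');cv2.imwrite('pics/w6.png',im[:,:,::-1])
E
```

```text
t 12.52 pos [564.1 -42.6  56.4] rot [ 1.793e+02 -1.000e-01  8.950e+01] F [-7.   0.1  5.6] w 9.3
shift [-0.0041 -0.1683  0.0028] turn -0.006
```

View pics/w6.png

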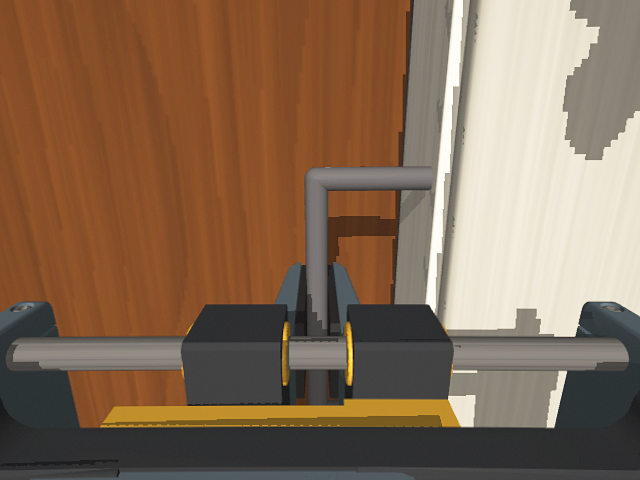

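>>> {"api": "arm_command", "payload": {
  "targets": [
    [1, 0, -0.01, 0, 0],
    [1, 0, -0.03, 0, 0],
    [1, 0, -0.05, -0.001, 0],
    [1, 0, -0.07, -0.001, 0],
    [1, 0, -0.09, -0.001, 0],
    [1, 0, -0.11, -0.001, 0],
    [1, 0, -0.13, -0.002, 0],
    [1, 0, -0.145, -0.002, 0]
  ]
}}

```text
time_s: 13.23
ee_pos: [490.0, -42.4, 56.5]
ee_rot: [179.4, -0.1, 89.5]
force: [2.8, -3.6, -5.7]
gripper_width: 9.6
```

>>> {"api": "arm_command", "payload": {
  "targets": [
    [1, 0, -0.005, 0, 0],
    [1, 0, -0.01, 0, 0],
    [1, 0, -0.01, 0, 0]
  ]
}}

```text
time_s: 13.48
ee_pos: [483.8, -42.4, 56.5]
ee_rot: [179.5, -0.1, 89.6]
force: [-0.9, -2.3, -1.3]
gripper_width: 9.2
```

Travelled 80 mm; creep to the stop.

>>> {"api": "arm_command", "payload": {
  "targets": [
    [1, 0, -0.003, 0, 0],
    [1, 0, -0.005, 0, 0],
    [1, 0, -0.005, 0, 0]
  ]
}}

```text
time_s: 13.73
ee_pos: [481.6, -42.4, 56.5]
ee_rot: [179.4, -0.1, 89.6]
force: [2.5, -2.2, -2.5]
gripper_width: 9.6
```

>>> {"api": "arm_command", "payload": {
  "targets": [
    [1, 0, -0.003, 0, 0],
    [1, 0, -0.005, 0, 0],
    [1, 0, -0.005, 0, 0]
  ]
}}

```text
time_s: 13.98
ee_pos: [479.1, -42.4, 56.5]
ee_rot: [179.4, -0.1, 89.6]
force: [1.4, -1.8, -3.9]
gripper_width: 9.3
```

>>> {"api": "arm_command", "payload": {
  "targets": [
    [1, 0, -0.003, 0, 0],
    [1, 0, -0.005, 0, 0],
    [1, 0, -0.005, 0, 0]
  ]
}}

```text
time_s: 14.23
ee_pos: [479.0, -42.4, 56.5]
ee_rot: [179.1, -0.1, 89.5]
force: [8.5, -1.5, -9.8]
gripper_width: 9.1
```

>>> {"api": "arm_command", "payload": {
  "targets": [
    [1, 0, 0, 0, 0],
    [0.8, 0, 0, 0, 0],
    [0.7, 0, 0, 0, 0],
    [0.6, 0, 0, 0, 0],
    [0.55, 0, 0, 0, 0],
    [0.55, 0, 0, 0, 0],
    [0.55, 0, 0, 0, 0]
  ]
}}

```text
time_s: 14.82
ee_pos: [478.9, -42.3, 56.6]
ee_rot: [179.1, -0.1, 89.5]
force: [-0.0, -0.1, 0.8]
gripper_width: 40.9
```

>>> {"api": "arm_command", "payload": {
  "targets": [
    [0.55, 0, 0, -0.04, 0],
    [0.55, 0, 0, -0.1, 0],
    [0.55, 0, 0, -0.17, 0],
    [0.55, 0, 0, -0.25, 0],
    [0.55, 0, 0, -0.33, 0],
    [0.55, 0, 0, -0.4, 0],
    [0.55, 0, 0, -0.4, 0],
    [0.55, 0, 0, -0.4, 0]
  ]
}}

```text
time_s: 15.48
ee_pos: [476.8, -42.5, 258.7]
ee_rot: [178.9, -0.0, 89.5]
force: [-0.7, -0.9, -0.0]
gripper_width: 41.0
```

>>> {"api": "arm_command", "payload": {
  "targets": [
    [0.55, 0, -0.3, 0, 0],
    [0.55, 0, -0.3, 0, 0],
    [0.55, 0, -0.3, 0, 0],
    [0.55, 0, -0.3, 0, 0],
    [0.55, 0, -0.3, 0, 0],
    [0.55, 0, -0.3, 0, 0],
    [0.55, 0, -0.3, 0, 0]
  ]
}}

```text
time_s: 16.07
ee_pos: [327.1, -41.3, 255.0]
ee_rot: [178.9, -0.1, 89.5]
force: [-0.2, -0.2, 0.6]
gripper_width: 41.1
```

```bash
python3 - <<'E'
from h import *
go([480,-44,54],89.8)
for n in('scene','top'): cv2.imwrite(f'pics/{n}9.png',env.grab_frame(n)[:,:,::-1])
E
```

```text
t 16.07 pos [327.1 -41.3 255. ] rot [ 1.789e+02 -1.000e-01  8.950e+01] F [-0.2 -0.2  0.6] w 41.1
shift [-0.0032  0.298   0.4077] turn -0.006
```

View pics/scene9.png

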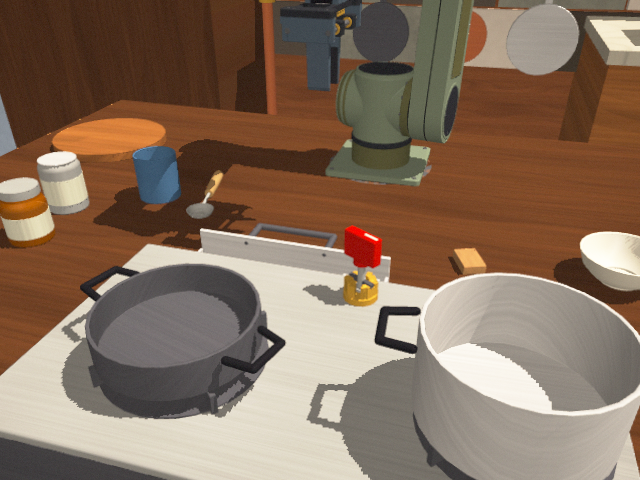

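View pics/top9.png

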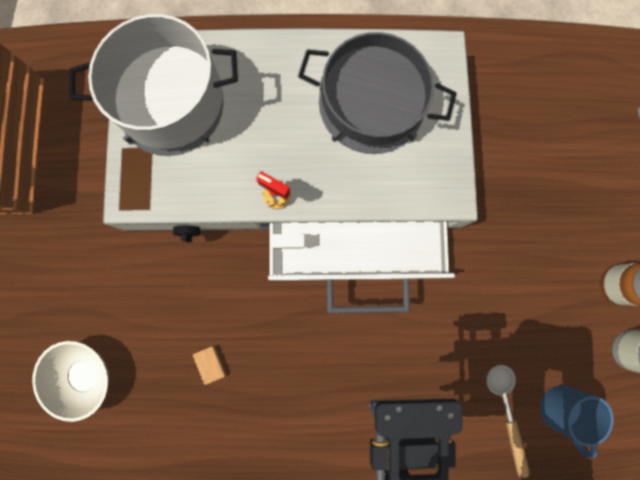

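```bash
python3 - <<'E'
from h import *
print(plane('top',[[368,308.5]],74)-plane('top',[[366.5,254.6]],74))
print(env.job_done())
E
```

```text
[[-84.17220428  -0.38724115   0.        ]]
the job is handed in; nothing more can be done
None
```

The drip tray is fully out, the knob is standing up by itself in its rest notch, and the job was handed in at about 16 s of the 69 s allowed.

- **Knob up:** I gripped the knob and raised it in small steps. The stop came about 16.6 mm up, where the pull jumped from about 10 N to 13.6 N, below the 18 N that would strain it.
- **Knob into the notch:** I turned it 60° counter-clockwise and lowered it until it seated about 11 mm up, 5.5 mm below the stop, as a pin resting in the notch should be. After I let go, the pictures showed it still up and turned.
- **Tray:** I pulled it by its handle to the outer stop. The arm moved 85.1 mm and the last top picture gives about 84 mm. The force rose to 8.5 N at the stop, and I then released the handle and backed away.

**Last checks:** In the final pictures the pots and the other things are where they were at the start, and the robot is touching nothing.

**Disagreement:** the scene camera alone put the knob about 9 mm further in than the top camera (the wrist view was within 3 mm of the top one). I left its value out, and the grasp came out centred.

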